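Set up the bench glue spreader

ROBOT

A 6-joint arm with a two-finger parallel gripper is mounted at the origin on the work surface. World frame = base frame: x ahead of the robot, y to its left, z up, the work surface at z = 0. Lengths are in m, angles in rad, forces in N, time in s.
With the tool pointing down it reaches from about 0.35 to 0.975 m from the base axis. Payload 4.9 kg.
Tool frame: the origin (TCP) lies midway between the tips of the shut fingers; the grasp point (between the pads) lies 19 mm behind it; z points along the fingers, x is the direction in which the jaws open and shut, and the axes are right-handed (so a half turn about z gives the same grasp; the last joint's range is limited). The gripper opens to 85 mm and grips with 20 to 120 N. Pads are 22 mm wide; open, the fingers measure 114 mm over their backs; the gripper's body (76 mm by 85 mm) begins 54 mm behind the grasp point. The pads swing forward as they close: fully open they stand 13 mm farther back than shut.
Start: joints at [-1.247, 0.053, 1.613, -0, 1.476, -0.119], TCP at [0.268, -0.565, 0.231] pointing down, gripper open.
Joint ranges: [-3.01, 3.01], [-1.01, 2.22], [0.06, 2.58], [-1.02, 4.17], [0.09, 2.62], [-3.14, 3.14]. Speed limits (rad/s): [2.57, 2.57, 3.14, 3.14, 3.14, 3.14].

INTERFACE

Orientations are given as a rotation vector (axis times angle).
In Python, from station import ctrl gives the robot as it stands.
- The arm moves only by the tool step_arm, never from a script. Its argument "increments" is text: rows parted by semicolons, each of 6 numbers parted by spaces: the shift along the tool's x, y, z as a fraction of full scale, then the turn, a rotation vector about the tool's x, y, z as a fraction of full scale. In form: x y z rx ry rz; .... A call has 1 to 12 rows; each row shifts and turns the commanded pose from where the row before left it, along the tool's axes as they then stand; what a row does not reach is not made up. Full scale, the value 1, is 0.025 m for a shift and 0.1 rad for a turn. A row lasts 1/12 s, in which the tool goes at most 41.7 mm and 7.16 degrees, less where a joint would pass 70% of its speed; a pose out of reach is approached as far as the arm can. A call with a number of a shift or a turn outside -1 to 1 is refused whole. A call with a gripper value outside its range is refused whole. "fingers" is the opening, from -1 (shut) to 1 (fully open), so that 0 is half open, set as the call begins (left out, the last holds). The fingers move at their own pace and stop on an object; "newtons" is the grip in N (left out, the last holds). Time passes only in rows, so rows that do not move let the fingers close. It gives the time, the measured TCP pose, the force and the opening at its end, in the units of the state.
- ctrl.get_obs(): the state, without advancing time (a new reading comes with each control period).
- ctrl.get_image(name): name is "side" or "top" or "wrist"; returns a dict with "pixels" (480x640x3 uint8, red, green, blue), "intrinsics" (3x3 intrinsics, pixels), "eye" and "orientation" of the camera in the world. Camera axes: x right, y down, z forward; pixel columns grow to the right and rows downward; lengths in m; the calibration is good to about 2 mm. The wrist camera is an equidistant fisheye: a pixel r from the principal point sees the ray r / f radians off the axis. A picture is of the moment at which its call begins. There is no depth.
- ctrl.finish_job(): hands the job in, once; it reports no verdict.
The state is a dict: "t": time; "q": joint angles; "dq": joint speeds; "effort": joint torques, N m; "tool_pos": TCP position; "tool_rot": TCP orientation; "contact_force": force on the tool from outside, world axes, zero at the start; "wrist_torque": the same for the moment, N m; "opening": finger opening in m.
Only numpy, scipy, OpenCV 4.12 (cv2) and the standard library are available. Lean on these libraries where they do the work, as an engineer would, in place of code of your own. Each camera call takes 0.05 s, during which the arm holds its last target.

TASK

Get the glue spreader ready: lay the loose rubber roller in the machine's two open V saddles, lowering it in rather than dropping it, and turn the film-thickness knob on the sloping face until its pointer is in line with the small index tab at the rim of its dial. Leave the tab, the glue tin, the steel punch and the hammer where they are.

Things in the scene. Friction and masses are not known exactly. Their poses are not given: they have to be found in the camera images.
- spreader: Fixed bench glue spreader; origin under the centre of its 200 x 360 x 14 mm base plate, z up, front to its -x. On its -y half (y -170 to -20 mm) a grey wedge box carries dial and knob on a 35 degree slope, low edge (30 mm) in front, high edge (163 mm) behind. On its +y half two V saddles, a drip tray 36 mm high between them, and 88 mm behind their line a motor box 84 mm high.
- dial_center (a point): Where the knob's axis meets the face of the aluminium dial plate (120 mm across) on the slope; in the spreader's frame (-1, -95, 98) mm. The knob's axis is the slope's normal: in the spreader's frame (-0.574, 0, 0.819), 35 degrees from vertical, leaning to the front.
- film_knob (a joint): Knob angle, rad. 0: pointer straight up the slope (spreader's frame (0.819, 0, 0.574)); grows clockwise seen looking onto the dial, so the pointer goes towards the spreader's -y; range -1.6 to 1.6. About 0.08 N m friction; it stays where it is left.
- knob_grip (a point): Middle of the black knob's grip bar, on the axis, 30 mm out from the dial plate. Round skirt 60 mm across, 10 mm high; on it the upright bar, 52 mm long, 14 mm thick, top 44 mm out from the plate, lying along the pointer. On the pointer end only: a low nose reaching 39 mm from the axis and a thin white line along the bar's top.
- pointer_tip (a point): On the knob's pointer line just past the nose: 45 mm from the axis, 4 mm out from the dial plate. It turns with the knob.
- index (a joint): Angle of the index tab, same zero, sense and axis as film_knob: pointer and tab are in line when the two values are equal. The tab can be pushed round (0.3 N m friction) but must stay where it is.
- index_mark (a point): Point on the index tab, 45 mm from the knob's axis and 4 mm out from the dial plate; pointer_tip coincides with it when the knob is set. The tab: dark steel, 14 mm long radially (40 to 54 mm from the axis), 7 mm wide, 6 mm high, on a thin steel ring under the knob.
- roller: Loose roller lying on the bench: black rubber cylinder 36 mm across, 90 mm long, with a steel journal 12 mm across and 17 mm long at each end (124 mm over all), 0.18 to 0.35 kg. It rolls if nudged. Origin at the middle of its axis, x along the axis (either end may go either way).
- cradle (a point): Middle of the roller's axis when seated, 63.5 mm above the bench; spreader's frame (-30, 95, 63.5) mm. The roller then lies along the spreader's y, a journal in each of two open-topped 90 degree V saddles (V 40 mm wide at its top, 75 mm above the bench; bottom at 55 mm), 8 mm thick, 102 mm between inner faces: 6 mm to spare at each end of the rubber.
- glue_tin: Bystander: open round reddish-brown tin, 84 mm across, 95 mm tall; origin at its underside's centre.
- hammer: Bystander: hammer lying flat.
- punch: Bystander: steel hand punch standing on end, 28 mm across, 85 mm tall; origin at its underside's centre.

How it is judged:
At the end, for the whole second after the job is handed in: The roller lies at rest in both V saddles (its middle within 6 mm across, 5 mm in height and 10 mm along the seat, within 0.1 rad of the saddles' line) and the knob's pointer is within about 8 degrees of the index tab (pointer_tip within 6.5 mm of index_mark) (x of roller in the frame of cradle between -0.006 and 0.006 m and y of roller in the frame of cradle between -0.01 and 0.01 m and z of roller in the frame of cradle between -0.005 and 0.005 m and angle between the x axis of roller and the y axis of spreader, either way round below 0.1 rad and linear speed of roller below 0.02 m/s and distance between pointer_tip and index_mark below 0.0065 m); the robot touches nothing.
It fails at once if the glue tin, the punch or the hammer is shifted by more than 4 cm (distance of any of glue_tin, punch, hammer from where it was at the start of the episode above 0.04 m).
It fails at once if the index tab is pushed more than 4 mm round (distance of index_mark from where it was at the start of the episode above 0.004 m).
It fails at once if the roller is let go more than 35 mm above its seat (height (world z) of roller above 0.0985 m and contact force between the fingers and roller below 0.05 N).
It also fails if it takes over 51 s, if anything falls off the work surface, if the arm or the gripper's body presses on something with over 40 N, if the wrist force passes 120 N, or if a joint passes its speed limit or range.

## Working session

There is one attempt and no reset: what is moved stays moved. The work goes in short steps, Python scripts to look and compute and a tool call to move; the robot and the scene stay as the last step left them, time stands still between calls to the robot, and variables do not carry over. Pictures are saved under pics/ and viewed, and the job is handed in when it is done.

Besides the shell and the picture viewer there is one more tool, called after "Request:" as name(argument=value, ...) on one line, values as JSON. step_arm: Moves the arm, as the interface text tells. Shift numbers are shares of 0.025 m and turn numbers shares of 0.1 rad, none past 1 either way. Its arguments: {"type":"object","properties":{"increments":{"type":"string"},"fingers":{"type":"number"},"newtons":{"type":"number"}},"required":["increments"]}

```bash
mkdir -p pics; ls; cat > h.py <<'E'
import numpy as np,cv2
from station import ctrl
from scipy.spatial.transform import Rotation as R
def snap(n,tag):
    d=ctrl.get_image(n); cv2.imwrite(f'pics/{tag}.png',cv2.cvtColor(d['pixels'],cv2.COLOR_RGB2BGR))
    np.savez(f'pics/{tag}.npz',**{k:np.array(v) for k,v in d.items()}); return d
E
python3 - <<'E'
from h import *
for n in('side','top'):
    d=snap(n,n+'0'); print(n,d['intrinsics'],d['eye'],d['orientation'])
print(ctrl.get_obs())
E
```

```text
pics
side [[521.95715593   0.         323.44772143]
 [  0.         521.95715593 229.4177787 ]
 [  0.           0.           1.        ]] [-0.03206323  0.79085191  0.74971514] [-0.95807055  2.32031941 -1.20438556]
top [[501.77660904   0.         318.1842498 ]
 [  0.         501.77660904 239.61834246]
 [  0.           0.           1.        ]] [0.42625914 0.14990726 1.22372037] [-2.15152399  2.16615629 -0.17348765]
{'t': 0.1, 'q': array([-1.24698260e+00,  5.33225146e-02,  1.61415552e+00, -1.09699257e-05,
        1.47597978e+00, -1.19005232e-01]), 'dq': array([ 1.49822162e-04,  8.78887083e-05, -3.74934754e-03,  2.04892290e-03,
        1.62883094e-03,  4.50867740e-05]), 'effort': array([ 9.12722899e-04, -3.94901419e+01, -3.71364212e+01, -1.20306067e-04,
        3.90368019e-03, -1.18892928e-05]), 'tool_pos': array([ 0.267621  , -0.56418697,  0.23016701]), 'tool_rot': array([-2.65406558e+00,  1.67874760e+00,  2.28257146e-03]), 'contact_force': array([-0.36063195,  0.04913217, -0.39299812]), 'wrist_torque': array([ 0.01054011, -0.03047291,  0.01665367]), 'opening': 0.08543059199198706}
```

View pics/side0.png

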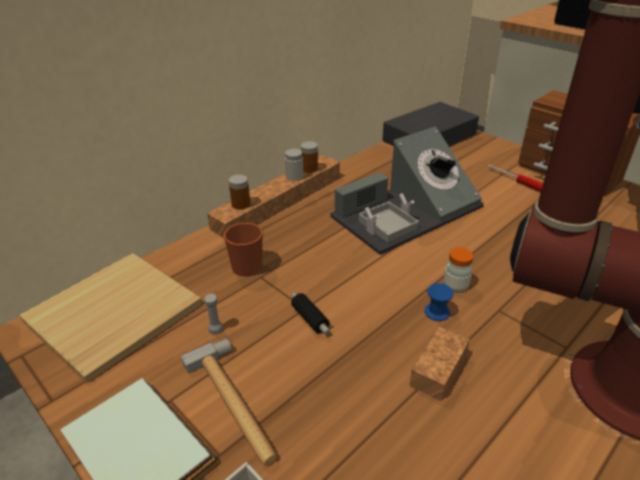

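View pics/top0.png

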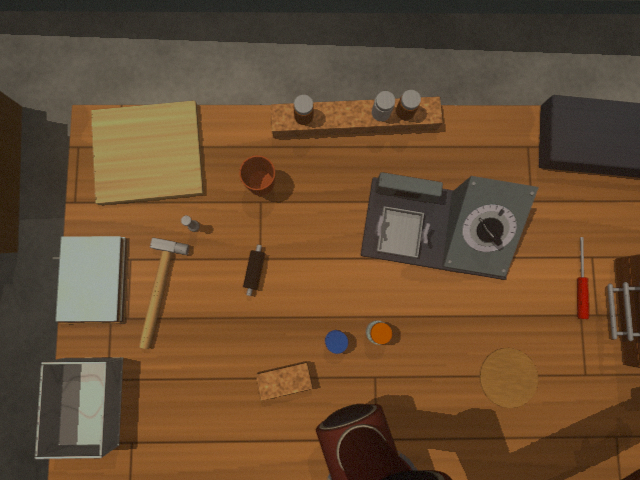

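The top view shows the roller at about (254,271), spreader around (447,228), dial (489,229), tin (258,175), punch (190,223) and hammer (160,290). I'll zoom in on each.

```bash
python3 - <<'E'
import cv2
t=cv2.imread('pics/top0.png'); s=cv2.imread('pics/side0.png')
a=cv2.resize(t[160:290,350:550],None,fx=4,fy=4,interpolation=cv2.INTER_CUBIC)
b=cv2.resize(t[230:310,225:285],None,fx=7,fy=7,interpolation=cv2.INTER_CUBIC)
c=cv2.resize(s[120:255,325:490],None,fx=4.4,fy=4.4,interpolation=cv2.INTER_CUBIC)
cv2.imwrite('pics/a.png',a);cv2.imwrite('pics/b.png',b);cv2.imwrite('pics/c.png',c)
E
```

```text
(no output)
```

View pics/a.png

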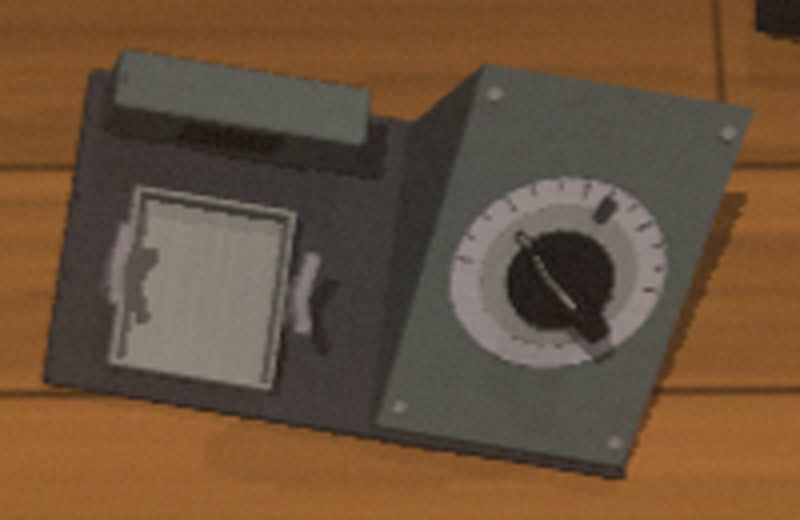

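View pics/b.png

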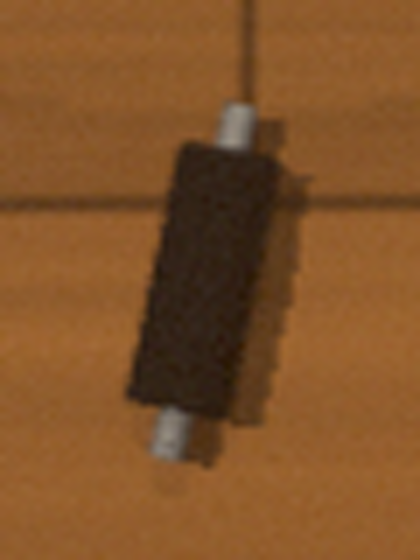

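View pics/c.png

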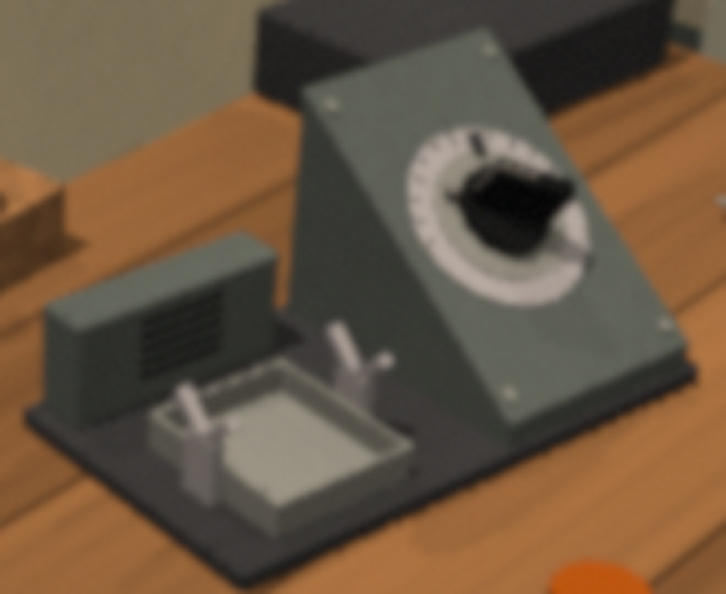

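```bash
cat >> h.py <<'E'
class Cam:
    def __init__(s,tag):
        d=np.load(f'pics/{tag}.npz'); s.K=d['intrinsics'];s.e=d['eye'];o=d['orientation']
        s.R=R.from_rotvec(o).as_matrix() if o.shape==(3,) else o
    def proj(s,P):
        p=(np.atleast_2d(P)-s.e)@s.R; return (p@s.K.T)[:,:2]/p[:,2:]
    def ray(s,uv):
        d=s.R@np.linalg.solve(s.K,[uv[0],uv[1],1]); return d
    def onz(s,uv,z):
        d=s.ray(uv); return s.e+d*(z-s.e[2])/d[2]
    def onplane(s,uv,p0,n):
        d=s.ray(uv); return s.e+d*(np.dot(np.array(p0)-s.e,n)/np.dot(d,n))
E
python3 - <<'E'
from h import *
from scipy.optimize import least_squares
T=Cam('top0');S=Cam('side0')
print(T.onz((361,255),.014),S.onz((242,252),0))
tp=[((45,380),(-100,180,14)),((92,70),(100,180,14)),((485,65),(92,-20,163)),((752,107),(92,-170,163)),((378,425),(-98,-20,30))]
sp=[((25,412),(100,180,14)),((243,575),(-100,180,14)),((305,88),(92,-20,163)),((487,28),(92,-170,163)),((512,425),(-98,-20,30)),((688,350),(-98,-170,30))]
A=[(T,(350+u/4,160+v/4),P) for (u,v),P in tp]+[(S,(325+u/4.4,120+v/4.4),P) for (u,v),P in sp]
def W(p,P): 
    return R.from_euler('z',p[2]).apply(np.array(P)/1000)+[p[0],p[1],0]
f=lambda p:np.concatenate([c.proj(W(p,P))[0]-uv for c,uv,P in A])
r=least_squares(f,[.45,-.15,0],loss='soft_l1')
print(r.x,f(r.x).reshape(-1,2).round(1))
p=r.x; np.save('sp.npy',p)
dc=W(p,(-1,-95,98)); Rz=R.from_euler('z',p[2])
n=Rz.apply([-.5736,0,.8192]); up=Rz.apply([.8192,0,.5736]); rt=Rz.apply([0,-1,0])
print('dial',dc,'cradle',W(p,(-30,95,63.5)),'n',n)
print('proj dial',(T.proj(dc)-[350,160])*4,(S.proj(dc)-[325,120])*4.4)
def ang(c,uv,h):
    P=c.onplane(uv,dc+n*h,n)-dc; a,b=P@up,P@rt; return round(np.arctan2(b,a),3),round(np.hypot(a,b)*1000,1)
print('tab',ang(T,(350+605/4,160+209/4),.006),ang(S,(325+477/4.4,120+146/4.4),.006))
for h in(.04,.044):
  print('line tip',ang(T,(350+520/4,160+237/4),h),'line in',ang(T,(350+572/4,160+305/4),h),ang(T,(350+600/4,160+325/4),h))
print('nose side',ang(S,(325+450/4.4,120+195/4.4),.012),'top',ang(T,(350+520/4,160+237/4),.012))
# roller
e1=T.onz((225+236/7,230+105/7),.018);e2=T.onz((225+168/7,230+457/7),.018)
print('ends',e1,e2,np.linalg.norm(e1-e2),(e1+e2)/2,np.arctan2(*(e1-e2)[[1,0]]))
E
```

```text
[0.55761115 0.01994394 0.014     ] [0.79553706 0.2373099  0.        ]
[ 0.62525132 -0.17454064 -0.16331353] [[ 0.   0.7]
 [-0.3 -0.9]
 [ 0.   0.2]
 [ 1.   0.4]
 [ 0.   0.9]
 [-1.4 -1.1]
 [ 0.   0.2]
 [-0.5  0.6]
 [-0.5  0.1]
 [-0.   0. ]
 [ 0.3 -1.6]]
dial [ 0.60881872 -0.26811398  0.098     ] cradle [ 0.61109642 -0.07592706  0.0635    ] n [-0.56596765  0.09326079  0.8192    ]
proj dial [[559.8110087  272.10119924]] [[495.48594569 214.40854163]]
tab (np.float64(0.243), np.float64(45.8)) (np.float64(0.262), np.float64(43.3))
line tip (np.float64(-0.891), np.float64(53.2)) line in (np.float64(-2.256), np.float64(2.7)) (np.float64(2.161), np.float64(19.8))
line tip (np.float64(-0.884), np.float64(55.3)) line in (np.float64(-1.565), np.float64(3.6)) (np.float64(2.127), np.float64(17.6))
nose side (np.float64(-1.08), np.float64(37.4)) top (np.float64(-0.964), np.float64(39.1))
ends [0.58295921 0.26763458 0.018     ] [0.46225464 0.28973828 0.018     ] 0.12271172296481889 [0.52260693 0.27868643 0.018     ] -0.1811156554866826
```

Spreader pose fits to about 1 px. The tab reads ≈ +0.25 rad and the knob ≈ -0.97. I'll do the knob first because it's nearer, starting with the approach.

```bash
cat >> h.py <<'E'
sp=np.load('sp.npy') if __import__('os').path.exists('sp.npy') else np.zeros(3)
Rz=R.from_euler('z',sp[2])
def W(P): return Rz.apply(np.array(P)/1000)+[sp[0],sp[1],0]
dc=W((-1,-95,98)); n=Rz.apply([-.5736,0,.8192]); up=Rz.apply([.8192,0,.5736]); rt=Rz.apply([0,-1,0])
def knobrot(a):  # tool rot with z=-n, x (jaws) perpendicular to the pointer
    z=-n; y=np.cos(a)*up+np.sin(a)*rt; return R.from_matrix(np.c_[np.cross(y,z),y,z])
def plan(tp,tr,o=None):
    o=o or ctrl.get_obs(); c=R.from_rotvec(o['tool_rot'])
    print('pos',o['tool_pos'].round(4),'t',round(o['t'],2),'q',o['q'].round(2),'open',round(o['opening'],4))
    print('shift tool axes units of .025:',(c.inv().apply(np.array(tp)-o['tool_pos'])/.025).round(2))
    if tr is not None: print('turn units of .1:',((c.inv()*tr).as_rotvec()/.1).round(2))
E
python3 - <<'E'
from h import *
o=ctrl.get_obs(); print(R.from_rotvec(o['tool_rot']).as_matrix().round(2))
for f in(0,np.pi):
    plan(dc+n*.11,knobrot(-.97+f))
E
```

```text
[[ 0.43 -0.9  -0.  ]
 [-0.9  -0.43  0.  ]
 [-0.   -0.   -1.  ]]
pos [ 0.2676 -0.5642  0.2302] t 0.1 q [-1.25  0.05  1.61 -0.    1.48 -0.12] open 0.0854
shift tool axes units of .025: [ -6.29 -15.33   1.7 ]
turn units of .1: [ 6.07 -6.01 26.61]
pos [ 0.2676 -0.5642  0.2302] t 0.1 q [-1.25  0.05  1.61 -0.    1.48 -0.12] open 0.0854
shift tool axes units of .025: [ -6.29 -15.33   1.7 ]
turn units of .1: [ 4.33  4.37 -3.53]
```

Request:
step_arm(increments="-0.5 -0.96 0 0 0 0;-0.39 -0.96 0 0 0 0;-0.39 -0.96 0 0 0 0;-0.39 -0.96 0 0 0 0;-0.39 -0.96 0 0 0 0;-0.39 -0.96 0 0 0 0;-0.39 -0.96 0 0 0 0;-0.39 -0.96 0 0 0 0;-0.39 -0.96 0 0 0 0;-0.39 -0.96 0 0 0 0;-0.39 -0.96 0 0 0 0;-0.39 -0.96 0 0 0 0", fingers=0.1)

```text
t: 1.1
tool_pos: [0.4772, -0.3318, 0.2307]
tool_rot: [-2.655, 1.679, 0.001]
contact_force: [0.2, -0.2, 0.4]
opening: 0.0468
```

Request:
step_arm(increments="-0.39 -0.96 0 0 0 0;-0.39 -0.96 0 0 0 0;-0.39 -0.96 0 0 0 0;0 0 0 0.62 0.62 -0.5;0 0 0 0.62 0.62 -0.5;0 0 0 0.62 0.62 -0.5;0 0 0 0.62 0.62 -0.5;0 0 0 0.62 0.62 -0.5;0 0 0 0.62 0.62 -0.5;0 0 0 0.62 0.62 -0.5;0 0 0 0 0 0;0 0 0 0 0 0")

```text
t: 2.1
tool_pos: [0.5281, -0.2756, 0.2299]
tool_rot: [-2.667, 1.08, -0.879]
contact_force: [-0.1, 0.5, 0.1]
opening: 0.047
```

```bash
python3 - <<'E'
from h import *
plan(dc+n*.11,knobrot(-.97+np.pi))
d=snap('wrist','w1'); print(d['intrinsics'],d['eye'],d['orientation'])
E
```

```text
pos [ 0.5281 -0.2756  0.2299] t 2.1 q [-0.76 -0.36  2.07  0.4   0.95 -0.15] open 0.047
shift tool axes units of .025: [-0.84 -0.42  1.72]
turn units of .1: [ 0.01  0.04 -0.06]
[[371.64829954   0.         318.62695195]
 [  0.         371.64829954 240.96840723]
 [  0.           0.           1.        ]] [ 0.48837688 -0.21193014  0.36913545] [ 2.68487782 -1.19810651  0.72578135]
```

View pics/w1.png

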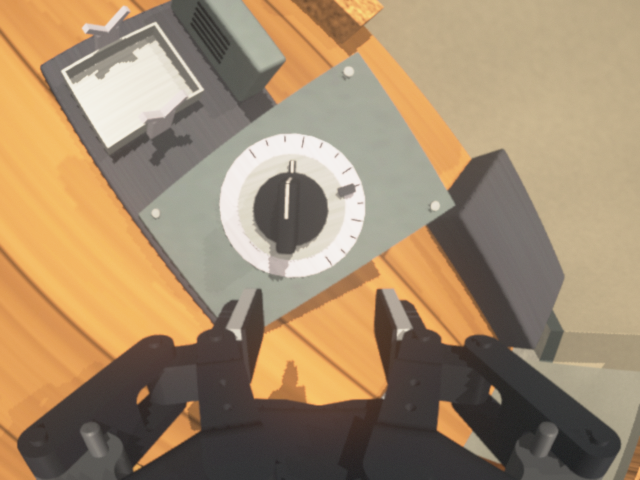

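The wrist view shows the knob skirt at (291,210), nose and line tip at (293,167), and tab at (347,191). I'll measure the angles from this view.

```bash
cat >> h.py <<'E'
class WCam(Cam):
    def ray(s,uv):
        x=(uv[0]-s.K[0,2])/s.K[0,0];y=(uv[1]-s.K[1,2])/s.K[1,1];r=np.hypot(x,y)
        return s.R@np.array([np.sin(r)*x/r,np.sin(r)*y/r,np.cos(r)])
def ang(c,uv,h):
    P=c.onplane(uv,dc+n*h,n)-dc; a,b=P@up,P@rt; return round(np.arctan2(b,a),3),round(np.hypot(a,b)*1000,1),(round(a*1000,1),round(b*1000,1))
E
python3 - <<'E'
from h import *
w=WCam('w1')
im=cv2.imread('pics/w1.png'); cv2.imwrite('pics/w1z.png',cv2.resize(im[120:290,205:385],None,fx=3.5,fy=3.5,interpolation=cv2.INTER_CUBIC))
for nm,uv,h in [('tab',(347,191),.006),('nosetip',(293,163),.01),('line top',(288,178),.044),('line bottom',(286,218),.044),('barend',(286,249),.044)]: print(nm,ang(w,uv,h))
hsv=cv2.cvtColor(im,cv2.COLOR_BGR2HSV)
m=((hsv[...,2]>215)&(hsv[...,1]<50)).astype(np.uint8); m[:,:210]=0;m[:,375:]=0;m[285:]=0;m[:128]=0
pts=np.argwhere(m)[:,::-1]; h=cv2.convexHull(pts.astype(np.int32)); print('ell',cv2.fitEllipse(h))
P=np.array([w.onplane(q[0],dc,n)-dc for q in h]); a=P@up;b=P@rt
s=np.linalg.lstsq(np.c_[2*a,2*b,np.ones(len(a))],a*a+b*b,rcond=None)[0]; print('dial centre err',s[:2],np.sqrt(s[2]+s[0]**2+s[1]**2))
E
```

```text
tab (np.float64(0.236), np.float64(45.6), (np.float64(44.3), np.float64(10.7)))
nosetip (np.float64(-0.95), np.float64(38.8), (np.float64(22.6), np.float64(-31.6)))
line top (np.float64(-0.98), np.float64(30.9), (np.float64(17.2), np.float64(-25.7)))
line bottom (np.float64(-1.622), np.float64(3.9), (np.float64(-0.2), np.float64(-3.8)))
barend (np.float64(2.324), np.float64(19.7), (np.float64(-13.5), np.float64(14.4)))
ell ((292.0646057128906, 204.92318725585938), (142.8333282470703, 145.87875366210938), 113.55047607421875)
dial centre err [-0.00063655 -0.00294819] 0.05981793919585117
```

View pics/w1z.png

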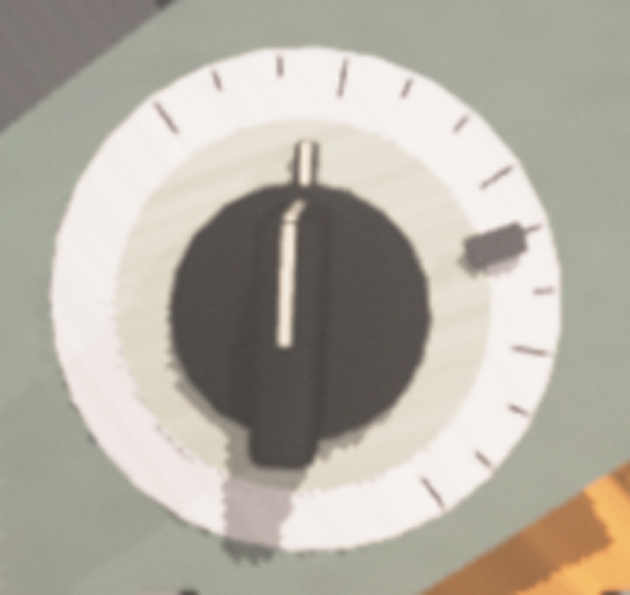

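```bash
python3 - <<'E'
from h import *
for tag,(x0,x1,y0,y1),th in (('top0',(455,525,195,260),120),('side0',(410,470,140,200),120)):
    c=Cam(tag); im=cv2.imread(f'pics/{tag}.png'); g=im.min(2); m=np.zeros_like(g); m[y0:y1,x0:x1]=(g[y0:y1,x0:x1]>th)
    print(np.percentile(g[y0:y1,x0:x1],[10,50,90]))
    k,l,st,_=cv2.connectedComponentsWithStats(m); i=1+np.argmax(st[1:,4])
    h=cv2.convexHull(np.argwhere(l==i)[:,::-1].astype(np.int32))
    P=np.array([c.onplane(q[0],dc,n)-dc for q in h]); a=P@up;b=P@rt
    s=np.linalg.lstsq(np.c_[2*a,2*b,np.ones(len(a))],a*a+b*b,rcond=None)[0]; print(tag,s[:2],np.sqrt(s[2]+s[0]**2+s[1]**2))
E
```

```text
[ 31.  75. 127.]
top0 [-0.00106836 -0.00245376] 0.058220998635270686
[ 33.  86. 139.]
side0 [3.85178730e-04 1.88339597e-05] 0.05921175704609073
```

```bash
cat >> h.py <<'E'
dc=dc-.0005*up-.002*rt
E
python3 - <<'E'
from h import *
plan(dc+n*.05,knobrot(-.92+np.pi))
E
```

```text
pos [ 0.529  -0.276   0.2312] t 2.15 q [-0.76 -0.36  2.06  0.4   0.95 -0.15] open 0.0469
shift tool axes units of .025: [-0.95 -0.45  4.14]
turn units of .1: [0.01 0.02 0.45]
```

Request:
step_arm(increments="-0.35 -0.15 0.5 0 0 0.22;-0.3 -0.15 0.7 0 0.02 0.22;-0.3 -0.15 0.9 0 0 0;0 0 0.9 0 0 0;0 0 0.6 0 0 0;0 0 0.5 0 0 0;0 0 0 0 0 0;0 0 0 0 0 0", fingers=-0.3)

```text
t: 2.82
tool_pos: [0.5816, -0.2608, 0.14]
tool_rot: [-2.634, 1.13, -0.877]
contact_force: [0.2, -1.0, 0.5]
opening: 0.0301
```

```bash
python3 - <<'E'
from h import *
plan(dc+n*.015,knobrot(-.92+np.pi))
snap('wrist','w2');snap('top','t2')
t=cv2.imread('pics/t2.png');cv2.imwrite('pics/t2z.png',cv2.resize(t[160:290,400:560],None,fx=4,fy=4))
E
```

```text
pos [ 0.5816 -0.2608  0.14  ] t 2.82 q [-0.66 -0.16  2.06  0.42  0.73 -0.09] open 0.0301
shift tool axes units of .025: [-0.03  0.07  1.42]
turn units of .1: [-0.    0.    0.04]
```

View pics/w2.png

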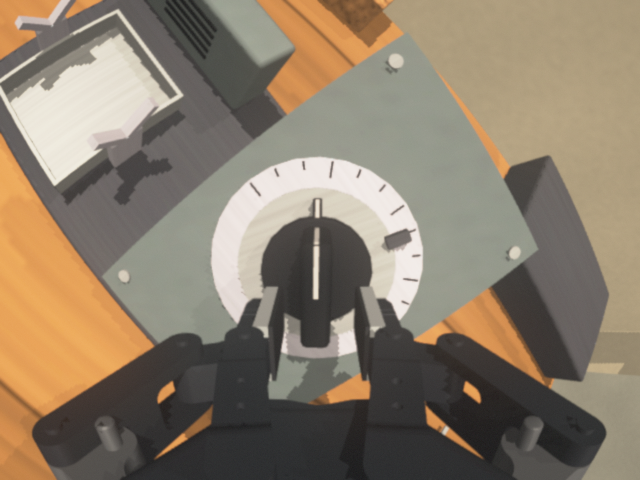

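View pics/t2z.png

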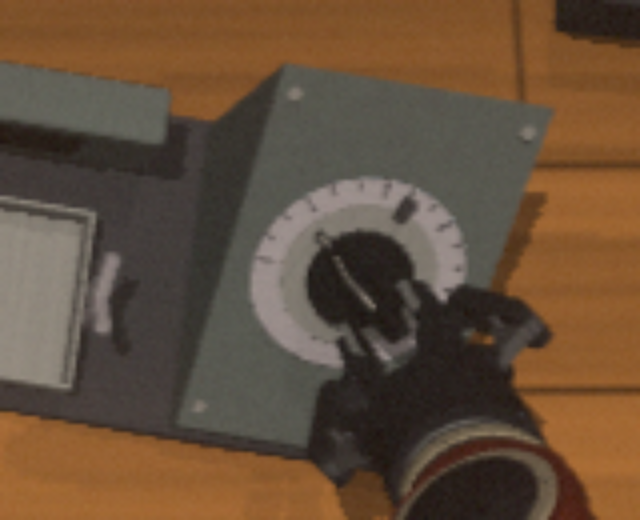

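The jaws sit centred around the bar: bar at column 316, pads at 275 and 360. I'll descend and close, then re-measure the tab from this view.

Request:
step_arm(increments="0 0 0.5 0 0 0;0 0.03 0.5 0 0 0;0 0.04 0.4 0 0 0;0 0 0 0 0 0")

```text
t: 3.25
tool_pos: [0.5995, -0.2655, 0.1104]
tool_rot: [-2.633, 1.131, -0.878]
contact_force: [-0.5, 0.7, -0.4]
opening: 0.03
```

Request:
step_arm(increments="0 0 0 0 0 0;0 0 0 0 0 0;0 0 0 0 0 0;0 0 0 0 0 0", fingers=-1, newtons=35)

```text
t: 3.58
tool_pos: [0.5986, -0.2646, 0.111]
tool_rot: [-2.633, 1.129, -0.876]
contact_force: [-4.2, 3.5, 0.1]
opening: 0.0136
```

```bash
python3 - <<'E'
from h import *
w=WCam('w2')
for nm,uv,h in [('tab',(398,240),.006),('nosetip',(317,199),.01),('line top',(316,229),.044),('line bottom',(316,298),.044),('barend',(315,346),.044)]: print(nm,ang(w,uv,h))
im=cv2.imread('pics/w2.png');g=im.min(2)
m=(g>190).astype(np.uint8); m[:,:205]=0;m[:,430:]=0;m[260:]=0;m[:150]=0
h=cv2.convexHull(np.argwhere(m)[:,::-1].astype(np.int32)); 
P=np.array([w.onplane(q[0],dc,n)-dc for q in h]); a=P@up;b=P@rt; k=np.abs(np.hypot(a,b)-.06)<.006; a=a[k];b=b[k]
s=np.linalg.lstsq(np.c_[2*a,2*b,np.ones(len(a))],a*a+b*b,rcond=None)[0]; print('dial centre err',s[:2],np.sqrt(s[2]+s[0]**2+s[1]**2))
plan(dc+n*.015,knobrot(-.92+np.pi)); o=ctrl.get_obs(); print(o['contact_force'],o['wrist_torque'])
E
```

```text
tab (np.float64(0.256), np.float64(46.1), (np.float64(44.6), np.float64(11.7)))
nosetip (np.float64(-0.932), np.float64(39.9), (np.float64(23.8), np.float64(-32.0)))
line top (np.float64(-0.941), np.float64(33.0), (np.float64(19.4), np.float64(-26.6)))
line bottom (np.float64(-1.278), np.float64(1.9), (np.float64(0.5), np.float64(-1.8)))
barend (np.float64(2.269), np.float64(23.2), (np.float64(-14.9), np.float64(17.8)))
dial centre err [ 2.63125596e-05 -1.19917367e-03] 0.05951341681856899
pos [ 0.5986 -0.2646  0.111 ] t 3.58 q [-0.65 -0.07  2.04  0.44  0.67 -0.11] open 0.0136
shift tool axes units of .025: [ 0.02 -0.02  0.07]
turn units of .1: [-0.01  0.01  0.03]
[-4.19588935  3.54351771  0.14687233] [0.37445409 0.70073879 0.19207649]
```

Gripped: opening is 13.6 mm and the force is small. Tab 0.28 minus knob -0.915 gives a turn of 1.195 rad about tool z.

Request:
step_arm(increments="0 0 0 0 0 1;0 0 0 0 0 1;0 0 0 0 0 1;0 0 0 0 0 1")

```text
t: 3.92
tool_pos: [0.5983, -0.264, 0.1107]
tool_rot: [-2.277, 1.581, -0.785]
contact_force: [-6.7, 6.1, 2.1]
opening: 0.0134
```

Request:
step_arm(increments="0 0 0 0 0 1;0 0 0 0 0 1;0 0 0 0 0 1;0 0 0 0 0 1;0 0 0 0 0 1;0 0 0 0 0 1;0 0 0 0 0 1;0 0 0 0 0 1;0 0 0 0 0 0;0 0 0 0 0 0")

```text
t: 4.75
tool_pos: [0.5984, -0.2625, 0.1105]
tool_rot: [-1.411, 2.221, -0.544]
contact_force: [-7.1, 11.3, 4.2]
opening: 0.0135
```

```bash
python3 - <<'E'
from h import *
plan(dc+n*.015,knobrot(.28+np.pi)); o=ctrl.get_obs(); print(o['contact_force'],o['wrist_torque'])
snap('wrist','w3')
E
```

```text
pos [ 0.5984 -0.2625  0.1105] t 4.75 q [-0.64 -0.07  2.04  0.45  0.67  1.09] open 0.0135
shift tool axes units of .025: [ 0.06 -0.08  0.07]
turn units of .1: [0.04 0.05 0.03]
[-7.09959438 11.32386515  4.2452851 ] [1.13083558 0.69271771 0.60899578]
```

View pics/w3.png

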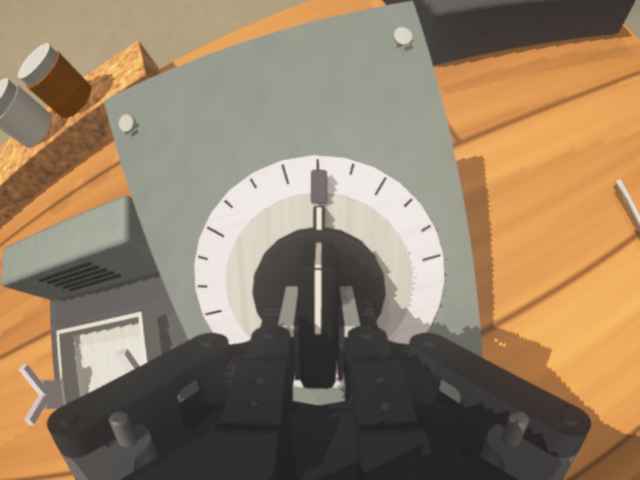

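The pointer line (column 319) and the tab (column 319, rows 172–203) are in line. Releasing and backing off.

Request:
step_arm(increments="0 0 0 0 0 0;0 0 0 0 0 0;0 0 0 0 0 0;0 0 -0.6 0 0 0;0 0 -1 0 0 0;0 0 -1 0 0 0;0 0 -1 0 0 0;0 0 -1 0 0 0;0 0 0 0 0 0", fingers=-0.3)

```text
t: 5.55
tool_pos: [0.5351, -0.2567, 0.212]
tool_rot: [-1.406, 2.217, -0.567]
contact_force: [-0.1, -0.1, 1.8]
opening: 0.0298
```

```bash
python3 - <<'E'
from h import *
snap('wrist','w4')
# roller goal: axis angle -0.18; tool down, jaws across
T=Cam('top0')
rc=np.array([.5226,.2787]); a=-.181
im=cv2.imread('pics/top0.png'); 
for f in(0,np.pi):
    y=np.array([np.cos(a+f),np.sin(a+f),0]); z=np.array([0,0,-1.]); tr=R.from_matrix(np.c_[np.cross(y,z),y,z])
    plan([rc[0],rc[1],.2],tr)
im=cv2.imread('pics/w4.png');cv2.imwrite('pics/w4z.png',cv2.resize(im[100:300,200:450],None,fx=3,fy=3))
E
```

```text
pos [ 0.5351 -0.2563  0.2096] t 5.6 q [-0.72 -0.36  2.11  0.4   0.89  1.12] open 0.0297
shift tool axes units of .025: [-19.29   9.05  -2.09]
turn units of .1: [ 1.23  8.8  27.55]
pos [ 0.5351 -0.2563  0.2096] t 5.6 q [-0.72 -0.36  2.11  0.4   0.89  1.12] open 0.0297
shift tool axes units of .025: [-19.29   9.05  -2.09]
turn units of .1: [-6.14  0.86 -2.51]
```

View pics/w4.png

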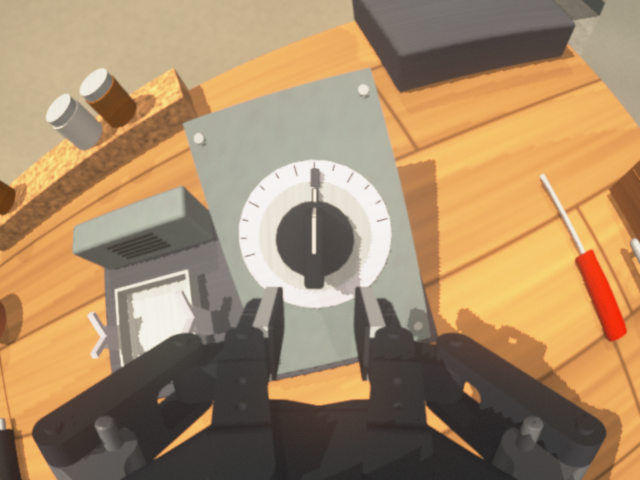

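The pointer and tab stay in line after release (line column 314, tab 316). Next, the roller: tool upright, then translate.

Request:
step_arm(increments="0 0 0 -0.88 0.12 -0.36;0 0 0 -0.88 0.12 -0.36;0 0 0 -0.88 0.12 -0.36;0 0 0 -0.88 0.12 -0.36;0 0 0 -0.88 0.12 -0.36;0 0 0 -0.88 0.12 -0.36;0 0 0 -0.87 0.12 -0.36;0 0 0 0 0 0", fingers=0.8)

```text
t: 6.27
tool_pos: [0.5363, -0.2548, 0.2033]
tool_rot: [2.017, -2.407, -0.019]
contact_force: [0.3, 0.1, -0.2]
opening: 0.0766
```

```bash
cat >> h.py <<'E'
def down(a): # tool y horizontal along angle a, z down
    y=np.array([np.cos(a),np.sin(a),0]); z=np.array([0,0,-1.]); return R.from_matrix(np.c_[np.cross(y,z),y,z])
E
python3 - <<'E'
from h import *
plan([.5226,.2787,.2],down(-.181+np.pi))
E
```

```text
pos [ 0.5363 -0.2548  0.2033] t 6.27 q [-0.57  0.01  1.71  0.    1.44  1.18] open 0.0766
shift tool axes units of .025: [-20.91   4.27   0.31]
turn units of .1: [0.1  0.07 0.05]
```

Request:
step_arm(increments="-0.95 0.19 0 0.1 0.07 0.05;-0.95 0.19 0 0 0 0;-0.95 0.19 0 0 0 0;-0.95 0.19 0 0 0 0;-0.95 0.19 0 0 0 0;-0.95 0.19 0 0 0 0;-0.95 0.19 0 0 0 0;-0.95 0.19 0 0 0 0;-0.95 0.19 0 0 0 0;-0.95 0.19 0 0 0 0;-0.95 0.19 0 0 0 0;-0.95 0.19 0 0 0 0")

```text
t: 7.27
tool_pos: [0.5294, 0.037, 0.2035]
tool_rot: [-2.007, 2.414, -0.004]
contact_force: [0.8, 0.3, -0.5]
opening: 0.0766
```

Request:
step_arm(increments="-0.95 0.19 0 0 0 0;-0.95 0.19 0 0 0 0;-0.95 0.19 0 0 0 0;-0.95 0.19 0 0 0 0;-0.95 0.19 0 0 0 0;-0.95 0.19 0 0 0 0;-0.95 0.19 0 0 0 0;-0.95 0.19 0 0 0 0;-0.95 0.19 0 0 0 0;-0.95 0.19 0 0 0 0;0 0 0 0 0 0;0 0 0 0 0 0")

```text
t: 8.27
tool_pos: [0.5259, 0.2785, 0.2031]
tool_rot: [-2.01, 2.413, -0.004]
contact_force: [0.9, -1.1, -0.2]
opening: 0.0769
```

```bash
python3 - <<'E'
from h import *
plan([.5226,.2787,.1],down(-.181+np.pi))
snap('wrist','w5')
E
```

```text
pos [0.5259 0.2785 0.2031] t 8.27 q [ 0.36  0.    1.71 -0.    1.43  2.12] open 0.0769
shift tool axes units of .025: [0.01 0.14 4.13]
turn units of .1: [-0.02 -0.01 -0.01]
```

View pics/w5.png

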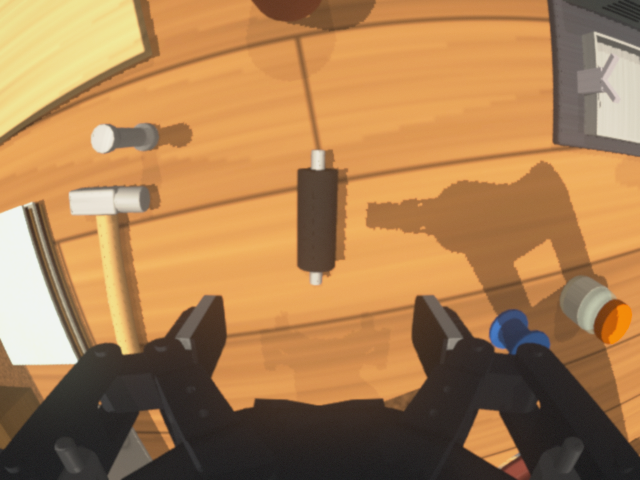

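Roller is centred between the jaws at (318,217) and aligned with them. I'll check it from the wrist rays.

```bash
python3 - <<'E'
from h import *
w=WCam('w5')
a=w.onz((319,151),.022);b=w.onz((316,284),.018);m=(a+b)/2
print(a,b,m,np.linalg.norm(a-b),np.arctan2(*(a-b)[[1,0]]))
l=w.onz((298,217),.018);r=w.onz((337,217),.018);print((l+r)/2)
plan([m[0],m[1],0.0],None)
E
```

```text
[0.58265956 0.26711207 0.022     ] [0.46097591 0.29230074 0.018     ] [0.52181774 0.27970641 0.02      ] 0.12432770366770342 -0.20411847591458018
[0.52458313 0.27912366 0.018     ]
pos [0.5261 0.2777 0.2033] t 8.32 q [ 0.36 -0.    1.71 -0.    1.43  2.12] open 0.0766
shift tool axes units of .025: [-0.06  0.2   8.13]
```

Request:
step_arm(increments="-0.03 0.09 0.8 0 0 0.1;0 0.09 1 0 0 0;0 0 1 0 0 0;0 0 1 0 0 0;0 0 1 0 0 0;0 0 1 0 0 0;0 0 0.8 0 0 0;0 0 0.6 0 0 0;0 0 0.5 0 0 0;0 0 0.3 0 0 0;0 0 0 0 0 0;0 0 0 0 0 0")

```text
t: 9.32
tool_pos: [0.5231, 0.2789, 0.0046]
tool_rot: [-1.995, 2.425, -0.005]
contact_force: [-0.6, -0.4, 0.7]
opening: 0.0767
```

```bash
python3 - <<'E'
from h import *
plan([.5222,.2792,0.001],down(-.19+np.pi))
snap('wrist','w6');snap('side','s6')
im=cv2.imread('pics/s6.png');cv2.imwrite('pics/s6z.png',cv2.resize(im[230:380,230:420],None,fx=4,fy=4))
E
```

```text
pos [0.5231 0.2789 0.0046] t 9.32 q [ 0.37  0.22  1.84 -0.    1.08  2.13] open 0.0767
shift tool axes units of .025: [-0.    0.04  0.14]
turn units of .1: [-0.03 -0.01 -0.04]
```

View pics/w6.png

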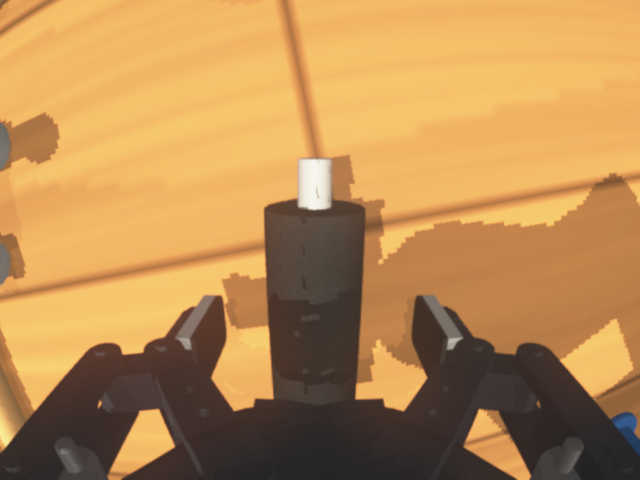

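View pics/s6z.png

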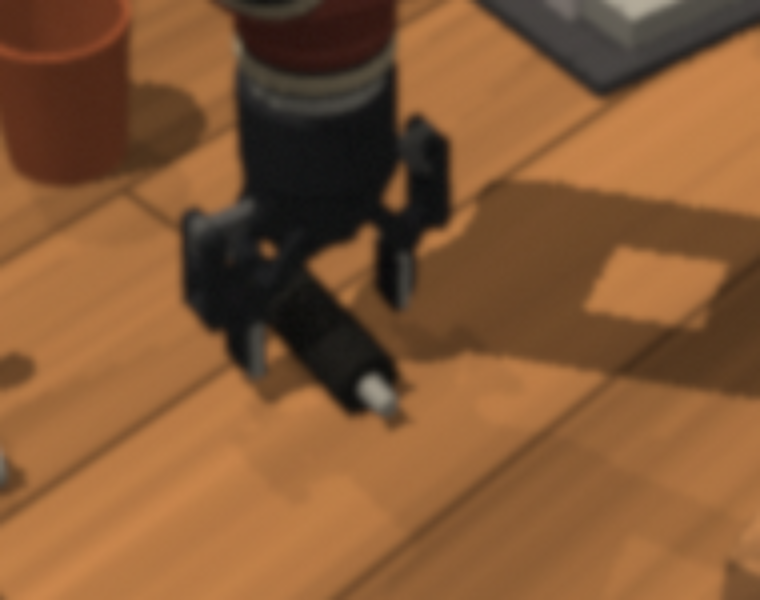

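The roller is centred in the jaws (315 against a jaw middle of 317). Closing.

Request:
step_arm(increments="0 0 0.1 0 0 0;0 0 0 0 0 0;0 0 0 0 0 0;0 0 0 0 0 0;0 0 0 0 0 0;0 0 0 0 0 0", fingers=-1, newtons=40)

```text
t: 9.92
tool_pos: [0.5232, 0.2797, 0.0025]
tool_rot: [-1.996, 2.423, -0.005]
contact_force: [-1.0, 0.1, 3.8]
opening: 0.0349
```

Request:
step_arm(increments="0 0 -0.3 0 0 0;0 0 -0.7 0 0 0;0 0 -0.7 0 0 0;0 0 0 0 0 0")

```text
t: 10.25
tool_pos: [0.5246, 0.28, 0.0475]
tool_rot: [-1.993, 2.42, -0.008]
contact_force: [0.6, 0.5, -1.5]
opening: 0.0345
```

```bash
python3 - <<'E'
from h import *
plan([.5222,.2792,0.2],down(-.19+np.pi))
snap('wrist','w7');snap('side','s7')
im=cv2.imread('pics/s7.png');a=cv2.resize(im[200:350,230:420],None,fx=2.1,fy=2.1)
b=cv2.resize(cv2.imread('pics/w7.png'),(420,315)); cv2.imwrite('pics/c7.png',np.hstack([a[:315,:380],b]))
E
```

```text
pos [0.5246 0.28   0.0475] t 10.25 q [ 0.37  0.16  1.82 -0.    1.15  2.13] open 0.0345
shift tool axes units of .025: [ 0.04  0.04 -6.1 ]
turn units of .1: [-0.08  0.02 -0.03]
```

View pics/c7.png

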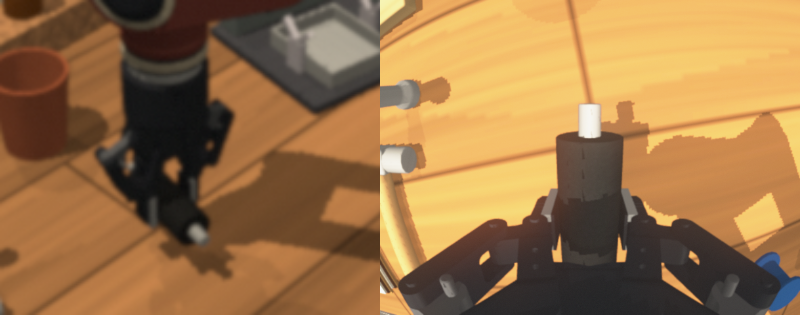

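Roller is gripped. I'll lift, turn -1.6 rad about tool z, and move over the saddles.

Request:
step_arm(increments="0 0 -1 0 0 0;0 0 -1 0 0 0;0 0 -1 0 0 0;0 0 -1 0 0 0;0 0 -1 0 0 -0.5;0 0 0 0 0 -1;0 0 0 0 0 -1;0 0 0 0 0 -1;0 0 0 0 0 -1;0 0 0 0 0 -1;0 0 0 0 0 -1;0 0 0 0 0 -1")

```text
t: 11.35
tool_pos: [0.5211, 0.279, 0.1667]
tool_rot: [2.748, -1.517, 0.001]
contact_force: [-0.1, -0.3, -4.0]
opening: 0.0348
```

Request:
step_arm(increments="0 0 0 0 0 -1;0 0 0 0 0 -1;0 0 0 0 0 -1;0 0 0 0 0 -1;0 0 0 0 0 -1;0 0 0 0 0 -1;0 0 0 0 0 -1;0 0 0 0 0 -1;0 0 0 0 0 -0.4;0 0 0 0 0 0")

```text
t: 12.18
tool_pos: [0.5212, 0.279, 0.1669]
tool_rot: [3.127, -0.271, -0.001]
contact_force: [-0.4, -0.6, -3.3]
opening: 0.0349
```

```bash
python3 - <<'E'
from h import *
c=W((-30,95,63.5)); print(c)
plan([c[0],c[1],.16],down(sp[2]-np.pi/2))
E
```

```text
[ 0.61109642 -0.07592706  0.0635    ]
pos [0.5212 0.279  0.1669] t 12.18 q [ 0.37  0.02  1.75 -0.    1.37  0.54] open 0.0349
shift tool axes units of .025: [ 5.99 13.37  0.32]
turn units of .1: [ 0.03  0.   -0.1 ]
```

Request:
step_arm(increments="0.43 0.95 0 0 0 -0.1;0.43 0.95 0 0 0 0;0.43 0.95 0 0 0 0;0.43 0.95 0 0 0 0;0.43 0.95 0 0 0 0;0.43 0.95 0 0 0 0;0.43 0.95 0 0 0 0;0.43 0.95 0 0 0 0;0.43 0.95 0 0 0 0;0.43 0.95 0 0 0 0;0.43 0.95 0 0 0 0;0.43 0.95 0 0 0 0")

```text
t: 13.18
tool_pos: [0.6023, -0.0239, 0.1683]
tool_rot: [3.13, -0.259, 0.001]
contact_force: [0.4, 0.1, -2.7]
opening: 0.035
```

Request:
step_arm(increments="0.43 0.95 0 0 0 0;0.4 0.9 0 0 0 0;0 0 0 0 0 0;0 0 0 0 0 0")

```text
t: 13.52
tool_pos: [0.6152, -0.0727, 0.1685]
tool_rot: [3.13, -0.262, 0.001]
contact_force: [-0.1, 0.3, -2.1]
opening: 0.0346
```

```bash
python3 - <<'E'
from h import *
c=W((-30,95,63.5))
plan([c[0],c[1],.16],down(sp[2]-np.pi/2))
snap('wrist','w8');snap('side','s8');snap('top','t8')
im=cv2.imread('pics/s8.png');cv2.imwrite('pics/s8z.png',cv2.resize(im[120:260,310:490],None,fx=4,fy=4))
im=cv2.imread('pics/t8.png');cv2.imwrite('pics/t8z.png',cv2.resize(im[160:290,340:510],None,fx=4,fy=4))
E
```

```text
pos [ 0.6152 -0.0727  0.1685] t 13.52 q [-0.24  0.08  1.69 -0.    1.37 -0.07] open 0.0346
shift tool axes units of .025: [-0.14  0.15  0.34]
turn units of .1: [ 0.01 -0.   -0.04]
```

View pics/w8.png

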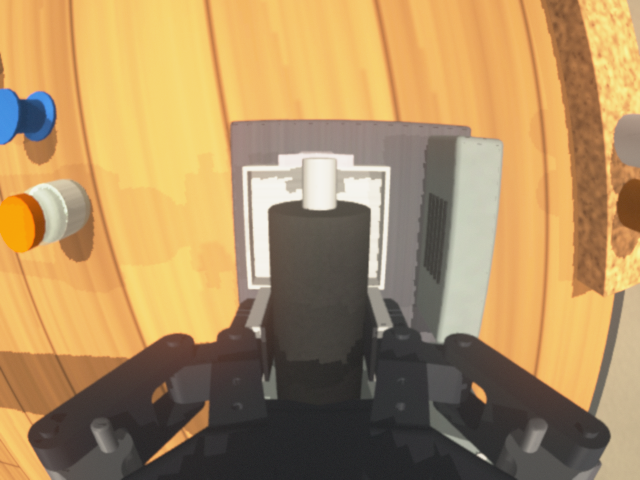

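View pics/s8z.png

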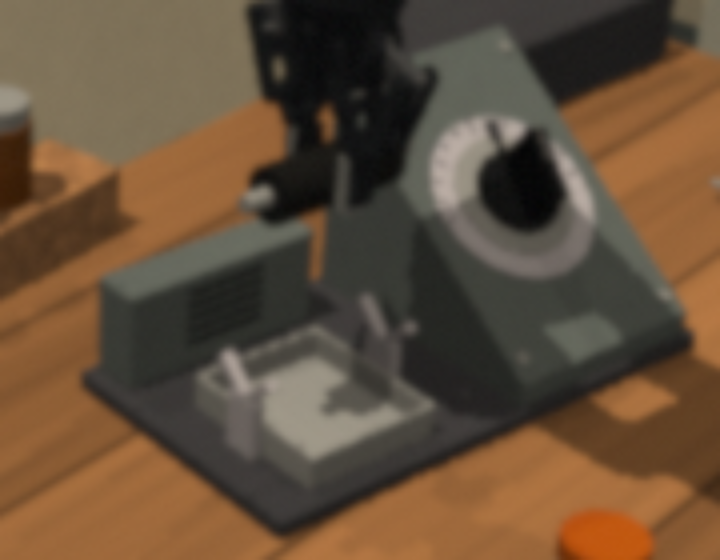

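View pics/t8z.png

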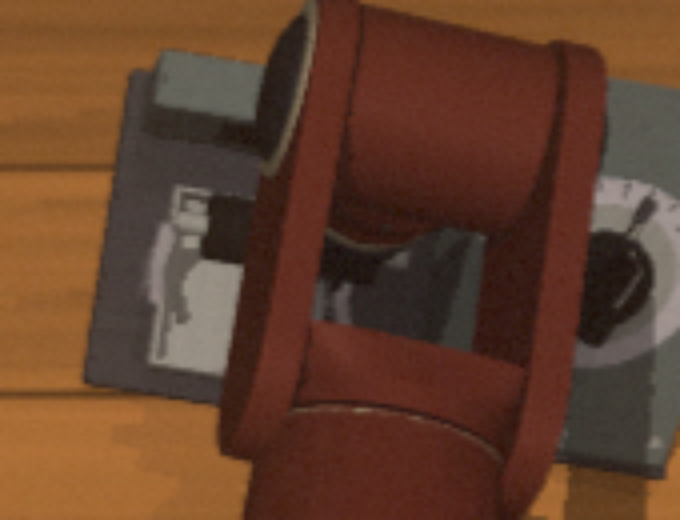

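In the wrist view the far saddle's top spans columns 279–353 around row 158, and the journal is at column 319. I'll measure saddle and roller against the model.

```bash
python3 - <<'E'
from h import *
w=WCam('w8'); inv=lambda P:Rz.inv().apply(P-[sp[0],sp[1],0])*1000
for uv in((279,154),(353,154),(316,154)): print('saddle top',inv(w.onz(uv,.075)).round(1))
zr=.1685+.0155
for nm,uv,z in(('jour end',(319,157),zr+.006),('rub L',(269,206),zr),('rub R',(371,206),zr),('rubber top end',(319,201),zr+.016)): print(nm,inv(w.onz(uv,z)).round(1))
print('tcp',inv(ctrl.get_obs()['tool_pos']).round(1))
print('base +y corners',inv(w.onz((232,122),.014)).round(1),inv(w.onz((470,127),.014)).round(1),'box',inv(w.onz((457,140),.084)).round(1))
im=cv2.imread('pics/w8.png');cv2.imwrite('pics/w8z.png',cv2.resize(im[110:250,220:420],None,fx=4,fy=4))
im=cv2.imread('pics/w4.png');cv2.imwrite('pics/w4y.png',cv2.resize(im[180:380,70:250],None,fx=3.5,fy=3))
E
```

```text
saddle top [-51.8 157.8  75. ]
saddle top [ -5.1 157.6  75. ]
saddle top [-28.4 157.5  75. ]
jour end [-26.7 161.6 190. ]
rub L [-44.1 144.4 184. ]
rub R [ -8.6 144.3 184. ]
rubber top end [-26.7 148.8 200. ]
tcp [-26.8 100.7 169.2]
base +y corners [-95.9 182.4  14. ] [ 99.1 181.3  14. ] box [ 60.5 169.1  84. ]
```

View pics/w8z.png

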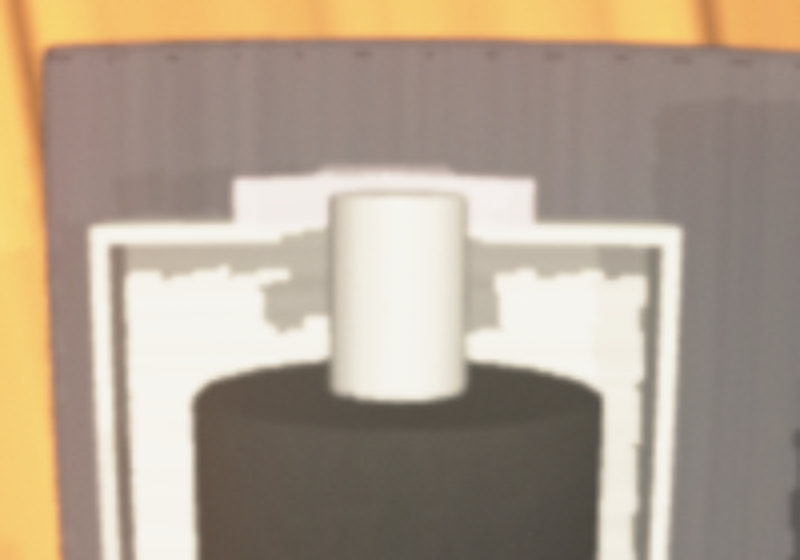

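Relative to the roller, the saddle centre is about -1.7 mm in spreader x and -1.3 mm in y. I'll correct that, go down part way and re-measure.

Request:
step_arm(increments="-0.07 0.05 0.4 0 0 -0.04;0 0 0.6 0 0 0;0 0 0.6 0 0 0;0 0 0.6 0 0 0;0 0 0.5 0 0 0;0 0 0.2 0 0 0;0 0 0 0 0 0;0 0 0 0 0 0")

```text
t: 14.33
tool_pos: [0.6141, -0.0725, 0.0976]
tool_rot: [3.13, -0.25, 0.004]
contact_force: [-0.1, -0.1, -2.6]
opening: 0.0349
```

```bash
python3 - <<'E'
from h import *
snap('wrist','w9');snap('side','s9'); inv=lambda P:Rz.inv().apply(P-[sp[0],sp[1],0])*1000
o=ctrl.get_obs();print('tcp',inv(o['tool_pos']).round(1))
im=cv2.imread('pics/w9.png');a=cv2.resize(im[110:260,220:420],None,fx=4,fy=4)
cv2.imwrite('pics/w9z.png',a)
im=cv2.imread('pics/s9.png');cv2.imwrite('pics/s9z.png',cv2.resize(im[140:260,320:460],None,fx=5,fy=5))
E
```

```text
tcp [-26.7  98.6  98.9]
```

View pics/w9z.png

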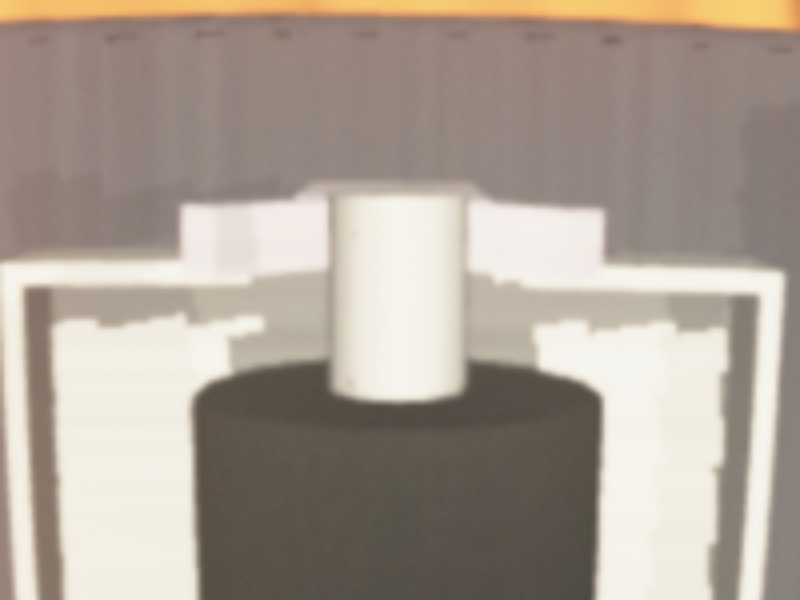

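View pics/s9z.png

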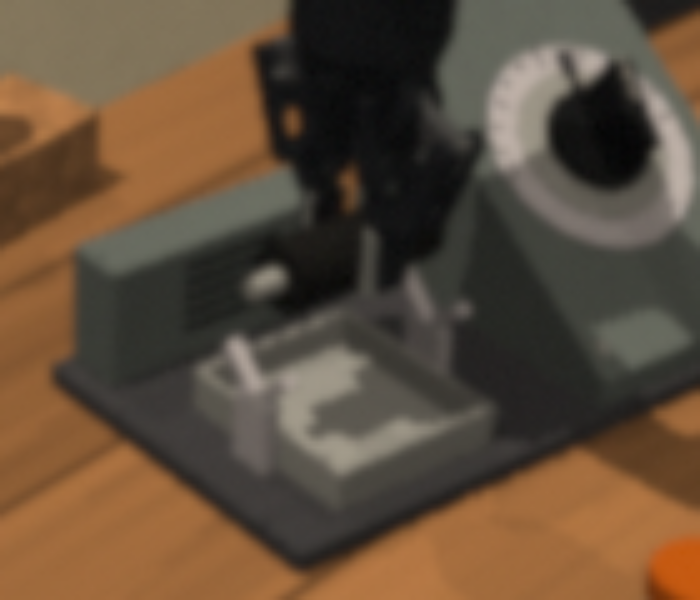

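```bash
python3 - <<'E'
from h import *
w=WCam('w9'); inv=lambda P:Rz.inv().apply(P-[sp[0],sp[1],0])*1000
q=lambda u,v:(220+u/4,110+v/4)
zr=.0976+.0155
for nm,uv,z in(('sadL out',q(181,205),.075),('sadR out',q(605,208),.075),('sadL in',q(181,270),.075),('sadR in',q(605,268),.075),('jour end',q(399,195),zr+.006),('jL',q(331,300),zr),('jR',q(467,300),zr),('rubL',q(193,400),zr),('rubR',q(602,400),zr)): print(nm,inv(w.onz(uv,z)).round(1))
E
```

```text
sadL out [-52.  157.6  75. ]
sadR out [ -5.  157.4  75. ]
sadL in [-52.2 150.3  75. ]
sadR in [ -4.8 150.7  75. ]
jour end [-28.1 161.  119.1]
jL [-33.9 151.7 113.1]
jR [-22.2 151.7 113.1]
rubL [-46.  142.9 113.1]
rubR [-10.3 143.1 113.1]
```

Roller and saddle centres now agree within about 0.5 mm (x -28.1 vs -28.5, y ~98.5 vs ~98.8). Lowering.

Request:
step_arm(increments="-0.02 0 0.4 0 0 0;0 0 0.4 0 0 0;0 0 0.4 0 0 0;0 0 0.3 0 0 0;0 0 0.2 0 0 0;0 0 0.1 0 0 0;0 0 0 0 0 0;0 0 0 0 0 0")

```text
t: 15.1
tool_pos: [0.6139, -0.0728, 0.0526]
tool_rot: [3.13, -0.251, 0.005]
contact_force: [-0.2, 0.4, -3.3]
opening: 0.0348
```

Request:
step_arm(increments="0 0 0.08 0 0 0;0 0 0.06 0 0 0;0 0 0 0 0 0;0 0 0 0 0 0")

```text
t: 15.43
tool_pos: [0.6138, -0.0728, 0.0493]
tool_rot: [3.13, -0.251, 0.005]
contact_force: [0.3, -0.1, -3.6]
opening: 0.0345
```

```bash
python3 - <<'E'
from h import *
snap('wrist','w10');snap('side','s10'); inv=lambda P:Rz.inv().apply(P-[sp[0],sp[1],0])*1000
o=ctrl.get_obs();print('tcp',inv(o['tool_pos']).round(1),o['contact_force'],o['wrist_torque'])
a=cv2.resize(cv2.imread('pics/w10.png')[110:260,220:420],(400,300))
b=cv2.resize(cv2.imread('pics/s10.png')[150:255,330:470],(400,300))
cv2.imwrite('pics/c10.png',np.hstack([a,b]))
E
```

```text
tcp [-27.8  98.5  49.3] [ 0.76626672 -0.59035871 -2.68966163] [-0.00943681 -0.0534579   0.00702307]
```

View pics/c10.png

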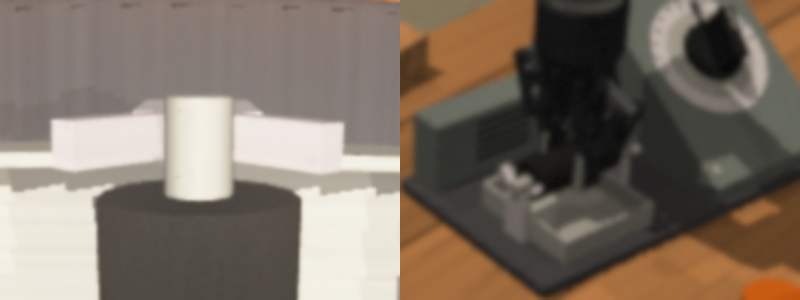

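The journal is in the V and centred (198 vs 197), with no contact force yet. I'll lower by small amounts.

Request:
step_arm(increments="0 0 0.06 0 0 0;0 0 0 0 0 0;0 0 0 0 0 0")

```text
t: 15.78
tool_pos: [0.6141, -0.0729, 0.0488]
tool_rot: [3.13, -0.25, 0.005]
contact_force: [-3.5, 0.5, 4.8]
opening: 0.035
```

Request:
step_arm(increments="0 0 0.06 0 0 0;0 0 0 0 0 0;0 0 0 0 0 0")

```text
t: 16.03
tool_pos: [0.6142, -0.0729, 0.0487]
tool_rot: [3.13, -0.25, 0.005]
contact_force: [-7.5, 1.9, 12.5]
opening: 0.0347
```

Contact is made: 12.5 N up, -7.5 N in x. I'll ease off slightly and release.

Request:
step_arm(increments="-0.04 0 -0.04 0 0 0;0 0 0 0 0 0;0 0 0 0 0 0")

```text
t: 16.28
tool_pos: [0.6136, -0.0728, 0.0483]
tool_rot: [3.13, -0.251, 0.007]
contact_force: [-2.9, 0.8, 6.6]
opening: 0.0344
```

Request:
step_arm(increments="0 0 0 0 0 0;0 0 0 0 0 0;0 0 0 0 0 0;0 0 0 0 0 0;0 0 0 0 0 0", fingers=0.5)

```text
t: 16.7
tool_pos: [0.6126, -0.0726, 0.0467]
tool_rot: [3.13, -0.25, 0.004]
contact_force: [-0.5, -0.4, 0.0]
opening: 0.0642
```

Request:
step_arm(increments="0 0 -0.2 0 0 0;0 0 -0.5 0 0 0;0 0 -0.8 0 0 0;0 0 -1 0 0 0;0 0 -1 0 0 0;0 0 -1 0 0 0;0 0 -1 0 0 0;0 0 0 0 0 0;0 0 0 0 0 0")

```text
t: 17.45
tool_pos: [0.6139, -0.0728, 0.1883]
tool_rot: [3.129, -0.25, 0.014]
contact_force: [0.3, -0.5, -0.6]
opening: 0.0639
```

```bash
python3 - <<'E'
from h import *
snap('wrist','w11');snap('side','s11')
im=cv2.imread('pics/s11.png');cv2.imwrite('pics/s11z.png',cv2.resize(im[120:260,320:490],None,fx=4.5,fy=4.2))
E
```

```text
(no output)
```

View pics/w11.png

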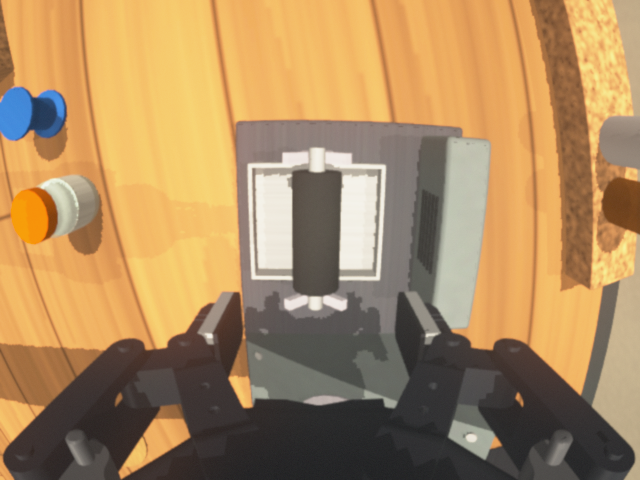

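View pics/s11z.png

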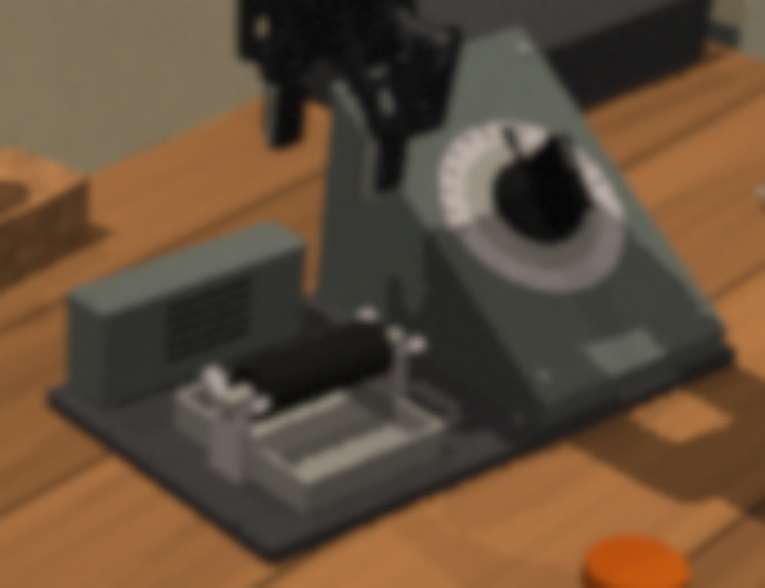

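The roller rests in both saddles, with journals at (317,158) and (316,302). I'll back the arm away for one clear check from the top.

Request:
step_arm(increments="0 -0 -1 0 0 0;-1 -0.3 0 0 0 0;-1 -0.3 0 0 0 0;-1 -0.3 0 0 0 0;-1 -0.3 0 0 0 0;-1 -0.3 0 0 0 0;-1 -0.3 0 0 0 0;-1 -0.3 0 0 0 0;0 0 0 0 0 0;0 0 0 0 0 0")

```text
t: 18.38
tool_pos: [0.4466, 0.0078, 0.2075]
tool_rot: [3.13, -0.249, 0.002]
contact_force: [-0.3, -0.4, 0.1]
opening: 0.064
```

```bash
python3 - <<'E'
from h import *
snap('top','t12')
im=cv2.imread('pics/t12.png');cv2.imwrite('pics/t12z.png',cv2.resize(im[160:300,350:550],None,fx=4,fy=4,interpolation=cv2.INTER_CUBIC))
a=cv2.imread('pics/top0.png');d=cv2.absdiff(a,im).max(2)>50
for nm,(x0,x1,y0,y1) in dict(tin=(235,285,150,200),punch=(175,205,210,235),hammer=(135,190,235,350)).items(): print(nm,d[y0:y1,x0:x1].sum())
E
```

```text
tin 0
punch 0
hammer 0
```

View pics/t12z.png

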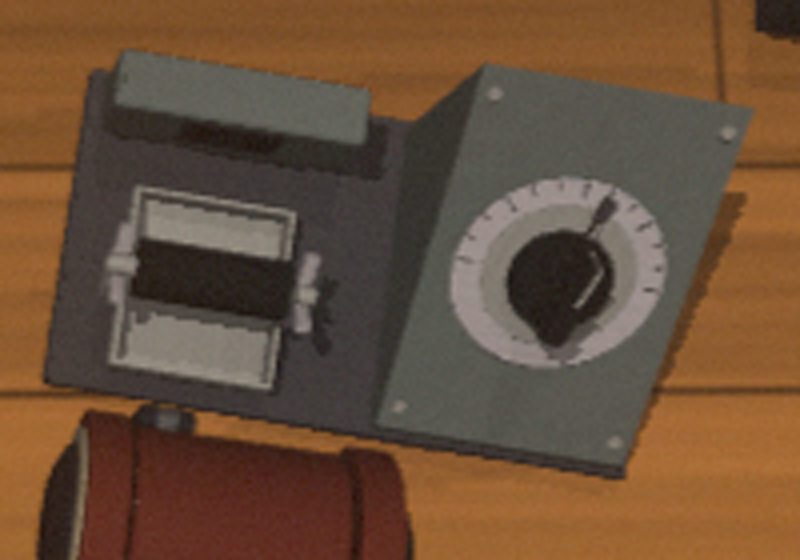

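The top view shows the roller across both saddles (journals at (122,264) and (307,296) in the crop). The nose points at the tab (605,209), which hasn't moved. Handing in.

```bash
python3 - <<'E'
from station import ctrl
print(ctrl.finish_job())
E
```

```text
the job is handed in; nothing more can be done
None
```

The roller is in both V saddles, the knob's pointer is in line with the index tab, and the job is handed in. It took about 18 s of the 51 s allowed; no verdict was reported.

- **Knob:** I gripped the bar along the slope's normal and turned it about 1.2 rad, from about -0.92 to about 0.28. After release, the wrist view put the pointer line at column 314 and the tab at 316. The final top view agrees, and the tab is at the same pixel as at the start.
- **Roller:** I lifted it off the bench, turned it a quarter turn and lowered it until about 12 N showed the journals touching the saddles. I eased off before opening the fingers. The wrist, side and top views afterwards show both journals in the Vs, with the rubber between the saddles.
- **Bystanders:** comparing the first and last top images shows no change at the tin, punch or hammer. The gripper ended clear of everything, with about zero force.

**Disagreement between measurements:** my first fit of the spreader's pose and the later wrist and top views differed by 1–3 mm, mostly along the spreader's y. I used the wrist readings for placing. I judged the final fit by eye from the pictures and did not measure the seated roller's position or the remaining pointer angle in mm or degrees.

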